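# Gauge a spindle and hold it up for inspection

### The job

Three steel spindles stand in the wooden rack; take the one with the thinnest middle, the only one that fits the steel gauge block, and slide it down the gauge's bore until its collar rests on the block. Draw it out again and hold it up over the grey tray for inspection, leaning half-way between upright and level (about 45 degrees), head uppermost, its lower end over the middle of the tray and at least 10 cm above the counter; finish while still holding it there. The other two spindles must stand in their own sockets at the end, and the gripper must not push the can, carton and ball bearing about.

Things in the scene. Friction and masses are not known exactly. Their poses are not given: they have to be found in the camera images.
- slim_center (a point): The spindle to take: round steel spindle, 118 mm long, 0.24-0.5 kg, upright. From below: spigot 17 mm dia, 25 long; middle 24 mm dia, 40 long; collar 44 mm dia, 8 thick; darker head 28 mm dia, 45 long, to grip. Point half-way up, 59 mm above the lower end; collar's underside 6 mm and mid-head 36.5 mm above the point; z towards the head. Only the middle's diameter differs; sockets vary.
- slim_foot (a point): Centre of the lower end face of that same spindle, 118 mm below the top of its head; z runs towards the head.
- medium_center (a point): Another round steel spindle, 118 mm long, 0.24-0.5 kg, upright. From below: spigot 17 mm dia, 25 long; middle 29 mm dia, 40 long; collar 44 mm dia, 8 thick; darker head 28 mm dia, 45 long, to grip. Point half-way up, 59 mm above the lower end; collar's underside 6 mm and mid-head 36.5 mm above the point; z towards the head. Too thick for the gauge.
- stout_center (a point): Another round steel spindle, 118 mm long, 0.24-0.5 kg, upright. From below: spigot 17 mm dia, 25 long; middle 34 mm dia, 40 long; collar 44 mm dia, 8 thick; darker head 28 mm dia, 45 long, to grip. Point half-way up, 59 mm above the lower end; collar's underside 6 mm and mid-head 36.5 mm above the point; z towards the head. Too thick for the gauge.
- rack: Fixed wooden block, 70 mm (its x) x 220 mm (its y) x 40 mm high; three sockets in a row along its y, 75 mm apart, one at its centre: 19 mm dia, 28 mm deep. A spindle stands with its spigot in a socket and its middle on the block's top; drawn straight up 25 mm it is free. Origin at the centre of the underside, z up. Rack and tray may change sides.
- gauge: Fixed steel gauge block, 80 x 80 mm, top 80 mm above the counter, on a grey base plate 110 x 110 x 10 mm; one upright bore 26 mm dia, 70 mm deep in the middle of its top, with a 4 mm chamfer at the mouth. The slim spindle goes 65 mm down, until its collar lies on the block's top. Origin at the centre of the underside, on the bore's axis, z up.
- gauge_mouth (a point): Centre of the gauge's bore at the block's top face, 80 mm above the counter; z up along the bore.
- tray: Fixed shallow grey tray with a black mat, 200 mm (its x) x 160 mm (its y), walls 4 mm thick and 25 mm high. Origin at the centre of the underside, on the counter.
- can_mid (a point): Bystander: can, 60 mm in diameter and 110 mm high, standing loose on the counter; its centre, half-way up.
- carton_mid (a point): Bystander: cardboard carton, 70 x 100 x 50 mm high, standing loose on the counter; its centre, half-way up.
- bearing_mid (a point): Bystander: steel ball bearing lying flat, 62 mm across and 16 mm high, standing loose on the counter; its centre, half-way up.
Not all that is in view belongs to the job. Several things have the shape of the rack; the one meant has the colours described above. Leave any blue look-alike of the part that bears stout_center alone.

How it is judged (in metres and radians):
On the way:
1. the slim spindle stands fully down in the gauge's bore, collar on the block (horizontal distance between slim_center and gauge_mouth below 0.004 m and z of slim_center in the frame of gauge below 0.077 m and angle between slim_center's own z axis and vertical below 0.08 rad), for 0.2 s.
At the end, for the whole second after the job is handed in: Slim spindle (gauged before) held still in the fingers, touching nothing else, leaning 30 to 60 degrees, head up, lower end over 85 mm above the counter and within 60 mm of the tray's centre seen from above; the other two upright within 12 mm of their starts (angle between slim_center's own z axis and vertical between 0.52 and 1.05 rad and height (world z) of slim_foot above 0.085 m and horizontal distance between slim_foot and tray below 0.06 m and contact force between slim and the fingers above 1 N and contact force between slim and gauge below 0.2 N and contact force between slim and tray below 0.2 N and contact force between slim and rack below 0.2 N and linear speed of slim below 0.03 m/s and distance of each of medium_center, stout_center from where it was at the start of the episode below 0.012 m and angle between each of medium_center, stout_center's own z axis and vertical below 0.12 rad); the arm keeps its last pose, push and grip.
It fails at once if the can is pushed more than 30 mm away or knocked over (distance of can_mid from where it was at the start of the episode above 0.03 m or angle between can_mid's own z axis and vertical above 0.5 rad).
It fails at once if the carton is pushed more than 30 mm away or knocked over (distance of carton_mid from where it was at the start of the episode above 0.03 m or angle between carton_mid's own z axis and vertical above 0.5 rad).
It fails at once if the bearing is pushed more than 30 mm away or knocked over (distance of bearing_mid from where it was at the start of the episode above 0.03 m or angle between bearing_mid's own z axis and vertical above 0.5 rad).
It also fails if it takes over 58 s, if anything falls off the work surface, if the arm or the gripper's body presses on something with over 40 N, if the wrist force passes 120 N, or if a joint passes its speed limit or range.

### The arm

A 6-joint arm with a two-finger parallel gripper is mounted at the origin on the work surface. World frame = base frame: x ahead of the robot, y to its left, z up, the work surface at z = 0. Lengths are in mm, angles in degrees, forces in N, time in s.
With the tool pointing down it reaches from about 350 to 850 mm from the base axis. Payload 8.1 kg.
Tool frame: the origin (TCP) lies at the very end of the fingers, on their centre line; the grasp point (between the pads) lies 19 mm behind it; z points along the fingers, y is the line along which they close (so a half turn about z gives the same grasp; the last joint's range is limited). The gripper opens to 85 mm and grips with 20 to 120 N. Pads are 22 mm wide; open, the fingers measure 114 mm over their backs; the gripper's body (76 mm by 85 mm) begins 54 mm behind the grasp point. The pads swing forward as they close: fully open they stand 13 mm farther back than shut.
Start: joints at [64.721, 7.471, 85.268, -0, 87.261, -4.893], TCP at [208.983, 562.433, 231.292] pointing down, gripper open.
Joint ranges: [-169.43, 169.43], [-51.17, 129.36], [1.28, 143.12], [-76.62, 256.62], [0, 156.53], [-152.29, 152.29]. Speed limits (degrees/s): [136.94, 136.94, 159.86, 180, 180, 180].

### API

Orientations are given as [roll, pitch, yaw] about the fixed x, y, z axes, in that order (R = Rz(yaw) Ry(pitch) Rx(roll)).
In Python, from bench import sense, eyes, job, models gives the robot as it stands. The module is installed in compiled form; this text tells all that it offers.
- The arm moves only by the tool apply_moves, never from a script. Its argument "rows" is a list of rows, each a list of 6 numbers: the shift along the tool's x, y, z in mm, then the turn, a rotation vector about the tool's x, y, z in rad. In form: [[dx, dy, dz, rx, ry, rz], ...]. A call has exactly 5 rows; each row shifts and turns the commanded pose from where the row before left it, along the tool's axes as they then stand; what a row does not reach is not made up. A row lasts 1/8 s, in which the tool goes at most 62.5 mm and 10.7 degrees, less where a joint would pass 70% of its speed; a pose out of reach is approached as far as the arm can. A call is refused whole if a number of a shift passes 62.5 or a number of a turn 0.188, either way. A call with a gripper value outside its range is refused whole. "fingers" is the finger opening in mm, from 0 to 85.4, set as the call begins (left out, the last holds). The fingers move at their own pace and stop on an object; "grip_force" is the grip in N (left out, the last holds). Time passes only in rows, so rows that do not move let the fingers close, or fill a call up. It gives the time, the measured TCP pose, the force, the opening and the grip force at its end, in the units of the state.
- sense(): the state, without advancing time (a new reading comes with each control period).
- eyes.snapshot(name): name is "scene" or "top" or "wrist"; returns (picture, depth): 400x640x3 uint8, red, green, blue; 400x640 float32, mm along the optical axis (not along the pixel's ray), 0 where there is no reading.
- eyes.get_calibration(name): a dict with "intrinsics" (3x3 intrinsics, pixels), "R" (3x3) and "t" (3): a world point X has camera coordinates R X + t; the wrist camera has in their place "mount" (4x4, takes a point from camera to tool coordinates, whose origin is the TCP and whose axes are the flange's). Camera axes: x right, y down, z forward; pixel columns grow to the right and rows downward; lengths in mm; the calibration is good to about 2 mm. A picture is of the moment at which its call begins: read the wrist's pose just before it. get_calibration takes no time and is no camera call.
- job.hand_in(): hands the job in; it is judged then, once.
Trained networks look in the newest picture that a camera, given by its name, has taken for a name from the list of things; names that differ only in an ending like _2 or _b are one class to them, and where a whole thing is asked for, a point or a joint stands for the part that bears it (a point fixed in the world has none). Each returns a list of dicts, best first, with "confidence" (0 to 1); they miss things now and then, are a little off and sometimes report something else, mostly with a low value. They report only what shows in the picture. A call takes as long as a camera call. They do not tell look-alikes from the thing itself.
- models.boxes_of(name, camera): "xyz" ([x, y, z] in mm, in world coordinates, good to about 4 mm: the middle of the surface that is visible of it).
- models.cut_out(name, camera): "pixels" (400x640 bool, what is visible of it).
- models.place_of(name, camera): "xyz" ([x, y, z] in mm, in world coordinates, good to about 4 mm: a listed point, or the origin of a listed thing).
The state is a dict: "time": time; "joint_pos": joint angles; "qd": joint speeds; "joint_efforts": joint torques, N m; "tool_pos": TCP position; "tcp_rot": TCP orientation; "ft_force": force on the tool from outside, world axes, zero at the start; "wrist_torque": the same for the moment, N m; "finger_gap": finger opening in mm; "grip_force": force on a finger pad.
Only numpy, scipy, OpenCV 4.12 (cv2) and the standard library are available. Lean on these libraries where they do the work, as an engineer would, in place of code of your own. Each camera call takes 0.05 s, during which the arm holds its last target. There are 200 camera calls.

## Working session

There is one attempt and no reset: what is moved stays moved. The work goes in short steps, Python scripts to look and compute and a tool call to move; the robot and the scene stay as the last step left them, time stands still between calls to the robot, and variables do not carry over. Pictures are saved under pics/ and viewed, at most 10 in all, crops included, and the job is handed in when it is done.

Besides the shell and the picture viewer there is one more tool, called after "Emit:" by a JSON object that holds its "op" and its "data". apply_moves: Moves the arm, as the interface text tells. Its arguments: {"type":"object","properties":{"rows":{"type":"array"},"fingers":{"type":"number"},"grip_force":{"type":"number"}},"required":["rows"]}

```bash
mkdir -p pics
cat > h.py <<'E'
from bench import sense, eyes, job, models
import numpy as np, cv2
from scipy.spatial.transform import Rotation as Ro
def snap(c,f=None):
    p,d=eyes.snapshot(c)
    if f: cv2.imwrite('pics/'+f,p[:,:,::-1])
    return p,d
def w2p(c,X):
    k=eyes.get_calibration(c); q=np.array(k['R'])@np.array(X)+np.array(k['t']).ravel(); q=np.array(k['intrinsics'])@q; return q[:2]/q[2]
def cloud(c,d):
    k=eyes.get_calibration(c);K=np.array(k['intrinsics']);v,u=np.mgrid[:400,:640]
    P=np.stack([(u-K[0,2])/K[0,0]*d,(v-K[1,2])/K[1,1]*d,d],-1)
    if 'mount' in k:
        s=sense();M=np.array(k['mount']);P=P@M[:3,:3].T+M[:3,3]
        R=Ro.from_euler('xyz',s['tcp_rot'],degrees=True).as_matrix();P=P@R.T+np.array(s['tool_pos'])
    else: P=(P-np.array(k['t']).ravel())@np.array(k['R'])
    P[d==0]=np.nan
    return P
E
python3 - <<'E'
from h import *
print(sense())
for c in ('scene','top'):
    snap(c,c+'1.png')
    for n in ['slim_center','medium_center','stout_center','rack','gauge_mouth','tray','can_mid','carton_mid','bearing_mid']:
        for r in models.place_of(n,c): print(c,n,np.round(r['xyz']),round(r['confidence'],2),np.round(w2p(c,r['xyz'])))
E
```

```text
{'time': 0.0, 'joint_pos': array([ 6.47211252e+01,  7.51683947e+00,  8.53298863e+01, -3.52358150e-04,
        8.72625788e+01, -4.89530127e+00]), 'qd': array([-0.00459431, -0.08960812, -0.04329841, -0.06100659,  0.03220844,
       -0.08285394]), 'joint_efforts': array([ 3.14494682e-04, -5.69401360e+01, -5.00551558e+01, -2.08634219e-04,
        1.47506007e-02,  7.64802826e-05]), 'tool_pos': array([208.74386082, 561.91699259, 230.22058058]), 'tcp_rot': array([-1.79891064e+02, -8.97688752e-03,  1.59616435e+02]), 'ft_force': array([0.34290231, 0.47951176, 0.0337315 ]), 'wrist_torque': array([-0.0033667 , -0.01630757,  0.02005248]), 'grip_force': 0.0, 'finger_gap': 85.34877793991593}
scene slim_center [492. 344.  74.] 0.8 [414. 218.]
scene medium_center [504. 269.  76.] 0.64 [388. 211.]
scene medium_center [ 570. -272.   -6.] 0.56 [236. 187.]
scene stout_center [616. 237.  59.] 0.69 [358. 231.]
scene stout_center [520. 202.  78.] 0.54 [365. 206.]
scene stout_center [490. 342.  76.] 0.46 [413. 217.]
scene rack [301. 230.   3.] 0.83 [405. 197.]
scene rack [613. 528.  -1.] 0.76 [456. 291.]
sc
[... 277 characters left out ...]
] 0.65 [216. 212.]
scene bearing_mid [500. 272.   2.] 0.19 [387. 232.]
top slim_center [488. 344.  73.] 0.68 [243. 213.]
top medium_center [504. 275.  73.] 0.47 [263. 207.]
top stout_center [611. 233.  62.] 0.55 [276. 176.]
top stout_center [517. 198.  76.] 0.45 [286. 203.]
top rack [615. 526.  -0.] 0.84 [196. 178.]
top rack [301. 232.  -3.] 0.62 [279. 267.]
top gauge_mouth [503.  22.  79.] 0.9 [339. 207.]
top tray [ 565. -267.    1.] 0.81 [420. 191.]
top can_mid [746. 172.  54.] 0.7 [295. 138.]
top can_mid [ 723. -208.   12.] 0.58 [403. 146.]
top carton_mid [742.   2.  27.] 0.75 [344. 140.]
top carton_mid [502. 267.   0.] 0.16 [269. 210.]
top bearing_mid [ 723. -208.   11.] 0.51 [403. 146.]
```

Run:
```python
import cv2
a=cv2.imread('pics/scene1.png');b=cv2.imread('pics/top1.png')
cv2.imwrite('pics/c1.png',cv2.resize(a[160:310,200:500],None,fx=2.6,fy=2.6,interpolation=2)[:, :800])
cv2.imwrite('pics/c2.png',cv2.resize(a[170:250,340:440],None,fx=7,fy=7,interpolation=2))
```

```text
(no output)
```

View pics/scene1.png

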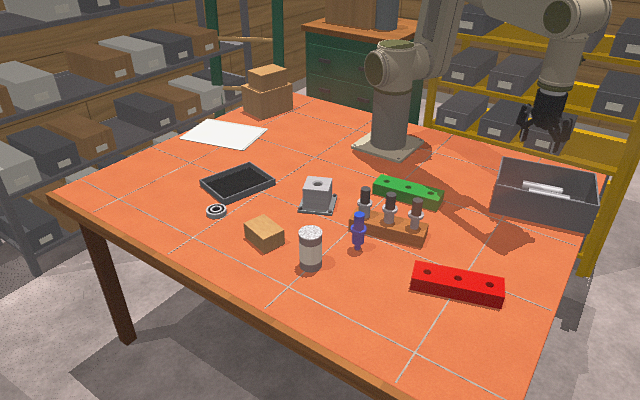

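View pics/c2.png

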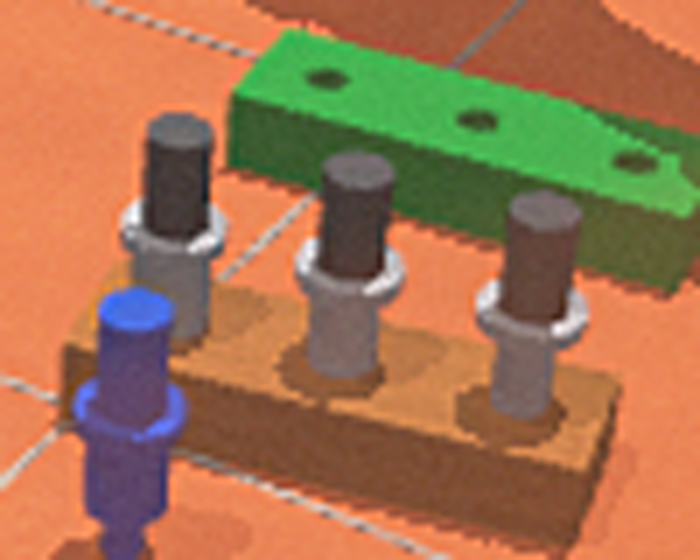

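The scene shows three rack-shaped blocks: green at (405,197), red at (456,291) and wooden at (388,232). Only the wooden one holds steel spindles.

- **Stout:** (365,206)
- **Medium:** (388,211)
- **Slim:** (413,217). The enlarged crop shows it has the thinnest middle, about 58 px against 68 and 78 for the other two.
- **Blue look-alike:** (358,231), which I leave alone.

I move above the slim spindle, with the fingers closing across the row.

Emit:
{"op": "apply_moves", "data": {"rows": [[-48.5, -15.2, -5, 0, 0, 0], [-48.5, -15.2, -5, 0, 0, 0], [-48.5, -15.2, -5, 0, 0, 0], [-48.5, -15.2, -5, 0, 0, 0], [-48.5, -15.2, -5, 0, 0, 0]], "fingers": 85}}

```text
time: 1.62
tool_pos: [411.0, 405.6, 256.6]
tcp_rot: [180.0, 0.0, 159.6]
ft_force: [0.6, -1.0, -0.1]
finger_gap: 85.1
grip_force: 0.0
```

Emit:
{"op": "apply_moves", "data": {"rows": [[-48.5, -15.2, -5, 0, 0, 0], [-48.5, -15.2, -5, 0, 0, 0], [0, 0, 0, 0, 0, 0.17], [0, 0, 0, 0, 0, 0.17], [0, 0, 0, 0, 0, 0.17]]}}

```text
time: 2.25
tool_pos: [490.4, 344.2, 266.3]
tcp_rot: [-180.0, -0.0, 130.0]
ft_force: [0.2, 0.3, 0.1]
finger_gap: 84.8
grip_force: 0.0
```

Emit:
{"op": "apply_moves", "data": {"rows": [[0, 0, 0, 0, 0, 0.17], [0, 0, 0, 0, 0, 0.17], [0, 0, 0, 0, 0, 0.17], [0, 0, 0, 0, 0, 0], [0, 0, 0, 0, 0, 0]]}}

```text
time: 2.88
tool_pos: [490.2, 344.4, 266.3]
tcp_rot: [180.0, 0.0, 101.4]
ft_force: [-1.1, -0.4, -0.5]
finger_gap: 84.8
grip_force: 0.0
```

Run:
```python
from h import *
s=sense();print(s['tool_pos'],s['tcp_rot'],s['joint_pos'],s['ft_force'])
p,d=snap('wrist','w1.png')
print(np.array(eyes.get_calibration('wrist')['mount']).round(3).tolist())
P=cloud('wrist',d)
z=P[...,2]
for lo,hi,n in ((125,140,'head'),(76,92,'collar'),(34,46,'racktop')):
    m=((z>lo)&(z<hi)).astype(np.uint8)
    k,l,st,c=cv2.connectedComponentsWithStats(m)
    for i in range(1,k):
        if st[i,4]>150:
            q=P[l==i]; print(n,st[i],np.median(q,0).round(1),q.min(0).round(1),q.max(0).round(1))
for n in ('slim_center','rack','gauge_mouth'):
    for r in models.place_of(n,'wrist'): print(n,np.round(r['xyz'],1),round(r['confidence'],2))
```

```text
[490.1664445  344.42799208 266.29988599] [1.79999333e+02 1.64671098e-03 1.01393755e+02] [ 3.01931107e+01  6.63643125e+00  8.25387188e+01 -1.77388300e-03
  9.08247495e+01  1.87993301e+01] [-1.07361368 -0.44182511 -0.45706733]
[[0.0, -0.952, -0.306, 78.311], [1.0, 0.001, -0.001, -0.959], [0.002, -0.306, 0.952, -144.571], [0.0, 0.0, 0.0, 1.0]]
head [301 176  28  29 625] [486.1 345.8 134.7] [472.5 330.7 125.2] [500.1 358.8 136.9]
head [303 242  26  27 553] [501.5 273.6 134.6] [487.9 257.4 125. ] [515.8 286.  136.8]
head [305 299  24  25 485] [516.9 201.6 134.5] [503.4 183.4 125.1] [531.3 212.8 136.3]
collar [296 161  38  32 478] [482.8 355.6  89.6] [464.3 329.2  81.8] [507.9 366.7  91.9]
collar [298 221  36  30 460] [498.1 282.9  89.6] [480.  254.2  81.2] [523.6 293.6  92. ]
collar [300 274  33  27 431] [513.2 210.   89.5] [495.5 180.3  81.2] [539.3 221.3  91.8]
racktop [  0   0 118  14 497] [176.8 470.7  39.5] [ 94.9 454.3  34. ] [227.2 493.   45.9]
racktop [ 420    0   67  144 8304] [620.9 500.5  42.1] [565.7 409.2  34. ] [679.4 573.3  45.7]
racktop [ 134  141   63  150 7328] [296.2 250.5  41.9] [249.9 120.1  34. ] [340.2 346.   44.6]
racktop [ 288  145   54  147 4087] [494.3 296.4  41.7] [445.2 157.7  34.1] [557.9 386.   46. ]
racktop [  0 295  23  54 418] [62.1 20.8 39.9] [ 41.1 -43.9  34. ] [68.9 54.8 46. ]
racktop [256 335  52  15 218] [497.   60.8  38.5] [448.8  38.7  34. ] [530.8  72.8  45.9]
slim_center [486.2 346.9  72.7] 0.6
rack [506.8 270.2   1. ] 0.86
rack [295.4 231.5  -2.6] 0.81
rack [613.2 522.3  -1.9] 0.62
rack [501.7  18.4  -1.6] 0.51
```

View pics/w1.png

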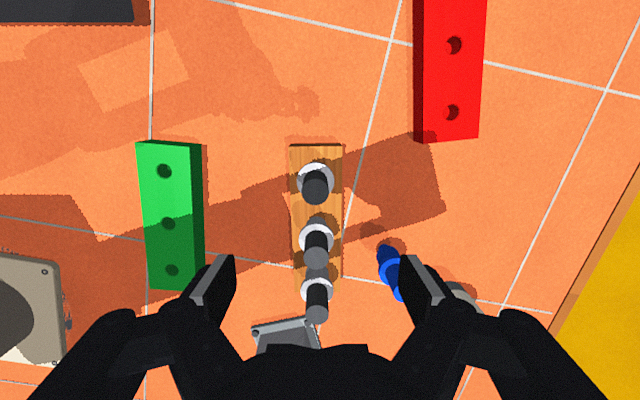

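The wrist view shows the slim spindle at (315,190), at the far end of the row from the gauge. Depth puts its axis at about (486.2, 345.2). The descent is clear, so I go down and grip.

Emit:
{"op": "apply_moves", "data": {"rows": [[1.6, -3.8, 35, 0, 0, 0], [0, 0, 45, 0, 0, 0], [0, 0, 45, 0, 0, 0], [0, 0, 36, 0, 0, 0], [0, 0, 10, 0, 0, 0]]}}

```text
time: 3.7
tool_pos: [484.2, 344.2, 92.2]
tcp_rot: [-179.7, 0.1, 101.2]
ft_force: [0.4, 0.6, 0.2]
finger_gap: 85.0
grip_force: 0.0
```

Emit:
{"op": "apply_moves", "data": {"rows": [[0, 0, 0, 0, 0, 0], [0, 0, 0, 0, 0, 0], [0, 0, 0, 0, 0, 0], [0, 0, 0, 0, 0, 0], [0, 0, 0, 0, 0, 0]], "fingers": 10, "grip_force": 90}}

```text
time: 4.32
tool_pos: [487.3, 346.0, 97.4]
tcp_rot: [179.8, -0.1, 101.2]
ft_force: [-0.1, -0.9, 6.6]
finger_gap: 26.0
grip_force: 88.0
```

Emit:
{"op": "apply_moves", "data": {"rows": [[0, 0, 0, 0, 0, 0], [0, 0, 0, 0, 0, 0], [0, 0, 0, 0, 0, 0], [0, 0, 0, 0, 0, 0], [0, 0, 0, 0, 0, 0]]}}

```text
time: 4.95
tool_pos: [487.3, 346.0, 97.4]
tcp_rot: [179.8, -0.1, 101.2]
ft_force: [-0.1, -0.3, 5.9]
finger_gap: 26.2
grip_force: 88.0
```

Emit:
{"op": "apply_moves", "data": {"rows": [[0, 0, -15, 0, 0, 0], [0, 0, -25, 0, 0, 0], [0, 0, -35, 0, 0, 0], [0, 0, -40, 0, 0, 0], [0, 0, -35, 0, 0, 0]]}}

```text
time: 5.58
tool_pos: [485.8, 345.1, 247.4]
tcp_rot: [180.0, -0.0, 101.2]
ft_force: [0.3, 0.0, -3.9]
finger_gap: 26.0
grip_force: 89.7
```

Emit:
{"op": "apply_moves", "data": {"rows": [[-20, -2, 0, 0, 0, 0], [-45, -6, 0, 0, 0, 0], [-50, -6, 0, 0, 0, 0], [-50, -6, 0, 0, 0, 0], [-50, -6, 0, 0, 0, 0]]}}

```text
time: 6.2
tool_pos: [500.9, 126.7, 243.4]
tcp_rot: [-179.8, 0.0, 101.2]
ft_force: [1.7, 1.2, -2.1]
finger_gap: 26.1
grip_force: 89.8
```

Emit:
{"op": "apply_moves", "data": {"rows": [[-50, -6, 0, 0, 0, 0], [-50, -6, 0, 0, 0, 0], [-50, -6, 0, 0, 0, 0], [-35, -3, 0, 0, 0, 0], [0, 0, 0, 0, 0, 0]]}}

```text
time: 6.82
tool_pos: [516.0, -59.2, 243.4]
tcp_rot: [-179.8, -0.0, 100.9]
ft_force: [-0.7, 0.6, -3.2]
finger_gap: 26.4
grip_force: 89.8
```

Run:
```python
from h import *
s=sense();print(s['tool_pos'],s['tcp_rot'],s['joint_pos'],s['ft_force'],s['finger_gap'])
p,d=snap('wrist','w2.png')
P=cloud('wrist',d); np.save('P2.npy',P)
z=P[...,2]
m=((z>72)&(z<90)).astype(np.uint8)
k,l,st,c=cv2.connectedComponentsWithStats(m)
for i in range(1,k):
    if st[i,4]>100:
        q=P[l==i]; print(st[i],np.median(q,0).round(1),q.min(0).round(1),q.max(0).round(1))
for n in ('slim_center','gauge_mouth','slim_foot'):
    for r in models.place_of(n,'wrist'): print(n,np.round(r['xyz'],1),round(r['confidence'],2))
```

```text
[515.96457506 -59.24192947 243.38907372] [-1.79811052e+02 -2.07013474e-02  1.00931788e+02] [-1.21686423e+01 -5.18879573e+00  9.68378988e+01 -5.51090331e-02
  8.85328172e+01 -2.30989655e+01] [-0.66193367  0.56497464 -3.19492194] 26.369531769975417
[572   0  46  32 682] [729.6 149.2  81.1] [717.6 143.1  72. ] [758.7 164.5  89.9]
[ 272   58   94   99 5867] [502.   24.2  82. ] [449.6 -31.2  72.2] [554.5  73.7  84.6]
slim_center [514.  -59.9 221.2] 0.83
gauge_mouth [503.6  19.5  81.5] 0.8
slim_foot [ 725.9 -209.6    6. ] 0.72
slim_foot [515.1 -61.2 163.3] 0.59
```

View pics/w2.png

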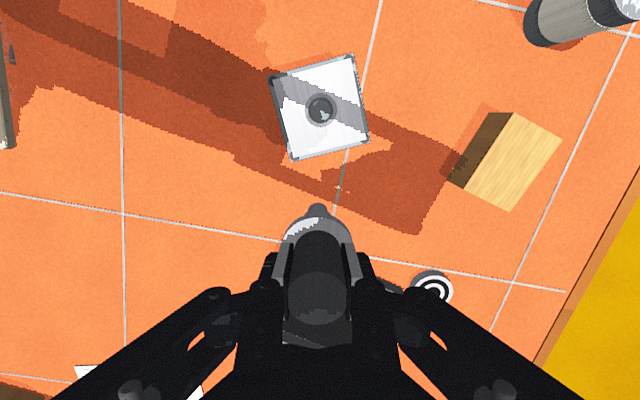

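The wrist view shows the spindle held straight, tip at about (319,207). The gauge's bore is at (320,109). Next I measure both axes in this one frame.

Run:
```python
from h import *
from scipy.optimize import least_squares
P=np.load('P2.npy');z=P[...,2]
s=sense()
m=((z>79)&(z<85)).astype(np.uint8);k,l,st,c=cv2.connectedComponentsWithStats(m)
m=np.zeros_like(m)
i=[i for i in range(1,k) if st[i,4]>3000][0]; m=(l==i)
q=P[m];print('topz',np.median(q[:,2]))
(r)=cv2.minAreaRect(q[:,:2].astype(np.float32));print('rect',r)
# hole: fill
mm=m.astype(np.uint8)
cs,h=cv2.findContours(mm,cv2.RETR_CCOMP,cv2.CHAIN_APPROX_NONE)
holes=[cs[j] for j in range(len(cs)) if h[0][j][3]>=0]
hc=max(holes,key=cv2.contourArea)[:,0]
K=P[hc[:,1],hc[:,0]][:,:2];K=K[~np.isnan(K).any(1)]
f=least_squares(lambda x:np.hypot(*(K-x[:2]).T)-x[2],[503,20,15],loss='soft_l1');print('hole',len(K),f.x.round(2))
t=np.array(s['tool_pos'])
near=np.hypot(P[...,0]-t[0],P[...,1]-t[1])<40
for lo,hi,R in ((165,184,8.5),(190,224,12),(226.5,234,22)):
    q=P[near&(z>lo)&(z<hi)]
    if len(q)<10: print(lo,len(q));continue
    f=least_squares(lambda x:np.hypot(*(q[:,:2]-x).T)-R,t[:2],loss='soft_l1');print(lo,len(q),f.x.round(2),(f.x-t[:2]).round(2),np.median(abs(f.fun)).round(2))
q=P[near];zz=q[:,2];print('lowest',np.nanpercentile(zz[zz>140],[0,1,3]))
```

```text
topz 82.01063024391829
rect ((502.0858459472656, 21.168766021728516), (80.16153717041016, 80.13202667236328), 25.15069007873535)
hole 98 [502.12  21.3   14.49]
165 88 [514.92 -59.09] [-1.89 -3.47] 0.1
190 89 [514.96 -59.14] [-1.85 -3.51] 0.16
226.5 217 [515.1  -59.28] [-1.71 -3.66] 0.12
lowest [165.61002998 230.67614546 235.74405837]
```

```bash
cat > meas.py <<'E'
from h import *
from scipy.optimize import least_squares
def meas():
    s=sense();t=np.array(s['tool_pos']);print('tcp',t.round(2),s['tcp_rot'].round(2))
    p,d=eyes.snapshot('wrist');k=eyes.get_calibration('wrist');K=np.array(k['intrinsics']);M=np.array(k['mount'])
    v,u=np.mgrid[:400,:640];P=np.stack([(u-K[0,2])/K[0,0]*d,(v-K[1,2])/K[1,1]*d,d],-1)@M[:3,:3].T+M[:3,3]
    P=P@Ro.from_euler('xyz',s['tcp_rot'],degrees=True).as_matrix().T+t;P[d==0]=np.nan;z=P[...,2]
    m=((z>78.5)&(z<85.5)).astype(np.uint8);k,l,st,c=cv2.connectedComponentsWithStats(m)
    i=1+np.argmax(st[1:,4]);m=(l==i);q=P[m]
    r=cv2.minAreaRect(q[:,:2].astype(np.float32))
    print('top',np.median(q[:,2]).round(2),np.round(r[0],2),np.round(r[1],1))
    cs,h=cv2.findContours(m.astype(np.uint8),cv2.RETR_CCOMP,cv2.CHAIN_APPROX_NONE)
    hc=max([cs[j] for j in range(len(cs)) if h[0][j][3]>=0],key=cv2.contourArea)[:,0]
    Q=P[hc[:,1],hc[:,0]][:,:2];Q=Q[~np.isnan(Q).any(1)]
    H=least_squares(lambda x:np.hypot(*(Q-x[:2]).T)-x[2],[*r[0],15],loss='soft_l1').x;print('hole',H.round(2))
    near=np.hypot(P[...,0]-t[0],P[...,1]-t[1])<40;f0=t[2]-82.4
    for a,b,R in ((4,23,8.5),(29,63,12),(66,72,22)):
        q=P[near&(z>f0+a)&(z<f0+b)]
        f=least_squares(lambda x:np.hypot(*(q[:,:2]-x).T)-R,t[:2],loss='soft_l1');print(R,len(q),f.x.round(2),'shift',(H[:2]-f.x).round(2))
    D=H[:2]-f.x;Rt=Ro.from_euler('xyz',s['tcp_rot'],degrees=True).as_matrix();print('tool shift',(Rt.T@np.r_[D,0]).round(2))
meas()
E
python3 meas.py; python3 meas.py
```

```text
tcp [516.81 -55.62 244.48] [-1.7993e+02 -5.0000e-02  1.0120e+02]
top 81.79 [502.11  19.43] [80.2 80.1]
hole [502.05  19.43  14.15]
8.5 90 [515.83 -57.04] shift [-13.78  76.46]
12 88 [515.84 -57.13] shift [-13.79  76.55]
22 194 [515.84 -57.24] shift [-13.79  76.67]
tool shift [7.789e+01 1.370e+00 6.000e-02]
tcp [517.02 -55.41 244.73] [-1.7995e+02 -4.0000e-02  1.0123e+02]
top 81.77 [502.04  19.38] [80.2 80.2]
hole [502.02  19.42  14.01]
8.5 90 [516.08 -56.86] shift [-14.06  76.27]
12 90 [516.07 -56.87] shift [-14.05  76.29]
22 190 [516.07 -57.01] shift [-14.05  76.42]
tool shift [7.77e+01 1.11e+00 5.00e-02]
```

Emit:
{"op": "apply_moves", "data": {"rows": [[15, 0.2, 0, 0, 0, 0], [30, 0.3, 0, 0, 0, 0], [22, 0.2, 15, 0, 0, 0], [10.5, 0.1, 25, 0, 0, 0], [0, 0, 20, 0, 0, 0]]}}

```text
time: 7.75
tool_pos: [502.6, 22.3, 184.5]
tcp_rot: [-180.0, -0.0, 101.3]
ft_force: [0.1, -0.2, -3.2]
finger_gap: 26.2
grip_force: 89.8
```

Emit:
{"op": "apply_moves", "data": {"rows": [[0, 0, 10, 0, 0, 0], [0, 0, 0, 0, 0, 0], [0, 0, 0, 0, 0, 0], [0, 0, 0, 0, 0, 0], [0, 0, 0, 0, 0, 0]]}}

```text
time: 8.38
tool_pos: [503.7, 19.8, 175.9]
tcp_rot: [179.9, 0.0, 101.2]
ft_force: [-0.7, -0.9, -3.4]
finger_gap: 26.0
grip_force: 89.8
```

Run:
```python
from h import *
for i in range(2):
    s=sense();print(s['tool_pos'],s['tcp_rot'],s['ft_force'])
    p,d=snap('wrist','w3.png')
print(sense()['tool_pos'])
```

```text
[503.67340098  19.80094371 175.931417  ] [1.79943065e+02 1.46514357e-02 1.01156599e+02] [-0.72245506 -0.93043718 -3.445605  ]
[503.56204324  19.80952148 175.76614969] [1.79957273e+02 8.88048043e-03 1.01156586e+02] [-0.52354308  0.25143474 -2.69951218]
[503.437546    19.83047139 175.60349779]
```

View pics/w3.png

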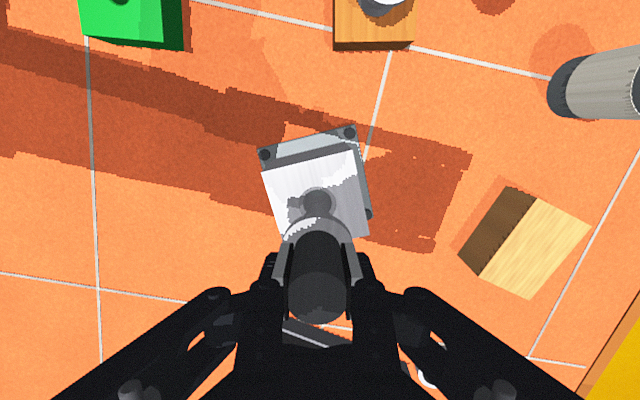

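The spindle tip sits over the bore at (318,205). I make a small correction and start down gently.

Emit:
{"op": "apply_moves", "data": {"rows": [[1.1, -0.2, 0, 0, 0, 0], [0, 0, 5, 0, 0, 0], [0, 0, 6, 0, 0, 0], [0, 0, 6, 0, 0, 0], [0, 0, 6, 0, 0, 0]]}}

```text
time: 9.1
tool_pos: [502.7, 21.0, 151.6]
tcp_rot: [-180.0, -0.0, 101.2]
ft_force: [-0.2, -0.5, -3.5]
finger_gap: 26.2
grip_force: 89.8
```

Emit:
{"op": "apply_moves", "data": {"rows": [[0, 0, 5, 0, 0, 0], [0, 0, 5, 0, 0, 0], [0, 0, 5, 0, 0, 0], [0, 0, 5, 0, 0, 0], [0, 0, 0, 0, 0, 0]]}}

```text
time: 9.72
tool_pos: [502.5, 21.0, 131.7]
tcp_rot: [-179.9, -0.0, 101.2]
ft_force: [0.2, 0.0, -3.0]
finger_gap: 26.1
grip_force: 89.8
```

Emit:
{"op": "apply_moves", "data": {"rows": [[0, 0, 5, 0, 0, 0], [0, 0, 5, 0, 0, 0], [0, 0, 5, 0, 0, 0], [0, 0, 5, 0, 0, 0], [0, 0, 4, 0, 0, 0]]}}

```text
time: 10.35
tool_pos: [502.8, 21.0, 107.9]
tcp_rot: [-180.0, -0.0, 101.2]
ft_force: [0.5, -0.2, -3.3]
finger_gap: 25.9
grip_force: 89.8
```

Emit:
{"op": "apply_moves", "data": {"rows": [[0, 0, 4, 0, 0, 0], [0, 0, 3, 0, 0, 0], [0, 0, 2, 0, 0, 0], [0, 0, 1, 0, 0, 0], [0, 0, 0, 0, 0, 0]]}}

```text
time: 10.98
tool_pos: [502.9, 21.0, 98.3]
tcp_rot: [180.0, 0.0, 101.2]
ft_force: [-0.5, 0.6, -3.0]
finger_gap: 26.3
grip_force: 89.8
```

Emit:
{"op": "apply_moves", "data": {"rows": [[0, 0, 1, 0, 0, 0], [0, 0, 1, 0, 0, 0], [0, 0, 1, 0, 0, 0], [0, 0, 0, 0, 0, 0], [0, 0, 0, 0, 0, 0]]}}

```text
time: 11.6
tool_pos: [503.3, 21.0, 97.4]
tcp_rot: [180.0, 0.0, 101.2]
ft_force: [-9.4, 0.4, 15.0]
finger_gap: 26.1
grip_force: 91.9
```

Emit:
{"op": "apply_moves", "data": {"rows": [[0, 0, 0.5, 0, 0, 0], [0, 0, 0, 0, 0, 0], [0, 0, 0, 0, 0, 0], [0, 0, 0, 0, 0, 0], [0, 0, 0, 0, 0, 0]]}}

```text
time: 12.22
tool_pos: [503.3, 20.9, 97.4]
tcp_rot: [180.0, 0.0, 101.2]
ft_force: [-10.4, 0.2, 19.1]
finger_gap: 26.0
grip_force: 92.3
```

Run:
```python
from h import *
p,d=snap('scene')
a=cv2.resize(p[150:230,270:370,::-1],None,fx=6,fy=6,interpolation=2);cv2.imwrite('pics/g1.png',a)
s=sense();print(s['tool_pos'],s['ft_force'])
for n in ('slim_center','gauge_mouth','tray'):
  for r in models.place_of(n,'scene'): print(n,np.round(r['xyz'],1),round(r['confidence'],2))
```

```text
[503.28590323  20.96024374  97.3609566 ] [-11.10233891   0.07359568  19.61223184]
slim_center [505.6  20.   73.7] 0.63
gauge_mouth [502.6  20.7  74. ] 0.68
tray [ 566.1 -270.6   -2.1] 0.8
```

View pics/g1.png

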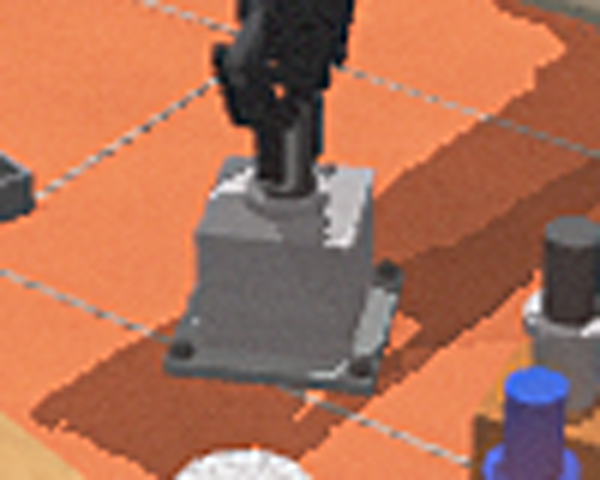

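The collar lies on the block's top face, and z matches the seated height. I draw it out and carry it to the tray.

Emit:
{"op": "apply_moves", "data": {"rows": [[0, 0, -10, 0, 0, 0], [0, 0, -20, 0, 0, 0], [0, 0, -30, 0, 0, 0], [0, 0, -35, 0, 0, 0], [0, 0, -30, 0, 0, 0]]}}

```text
time: 13.05
tool_pos: [503.1, 21.0, 221.3]
tcp_rot: [179.9, 0.0, 101.2]
ft_force: [-0.0, -0.1, -3.3]
finger_gap: 25.8
grip_force: 89.6
```

Emit:
{"op": "apply_moves", "data": {"rows": [[0, 0, -5, 0, 0, 0], [-22, -3, 0, 0, 0, 0], [-35, -6, 0, 0, 0, 0], [-40, -6, 0, 0, 0, 0], [-40, -6, 0, 0, 0, 0]]}}

```text
time: 13.68
tool_pos: [508.1, -118.4, 223.0]
tcp_rot: [-179.9, -0.1, 101.2]
ft_force: [0.3, 1.1, -3.4]
finger_gap: 26.1
grip_force: 89.9
```

Emit:
{"op": "apply_moves", "data": {"rows": [[-40, -6, 0, 0, 0, 0], [-40, -6, 0, 0, 0, 0], [-30, -5, 0, 0, 0, 0], [-15.5, -3, 0, 0, 0, 0.1], [0, 0, 5, 0, 0, 0.1]]}}

```text
time: 14.3
tool_pos: [512.9, -245.8, 218.0]
tcp_rot: [-179.9, -0.0, 89.4]
ft_force: [-0.2, 0.7, -4.0]
finger_gap: 26.3
grip_force: 89.9
```

Emit:
{"op": "apply_moves", "data": {"rows": [[0, 0, 5, 0, 0, 0.11], [0, 0, 5, 0, 0, 0.11], [0, 0, 5, 0, 0, 0.11], [0, 0, 5, 0, 0, 0.11], [0, 0, 0, -0.05, 0, 0]]}}

```text
time: 14.92
tool_pos: [512.8, -244.1, 196.9]
tcp_rot: [177.3, -0.0, 64.4]
ft_force: [-1.0, 1.0, -1.9]
finger_gap: 26.0
grip_force: 89.8
```

Emit:
{"op": "apply_moves", "data": {"rows": [[0, 0, 0, -0.08, 0, 0], [0, 0, 0, -0.1, 0, 0], [0, 0, 0, -0.1, 0, 0], [0, 0, 0, -0.1, 0, 0], [0, 0, 0, -0.1, 0, 0]]}}

```text
time: 15.55
tool_pos: [512.7, -244.0, 197.7]
tcp_rot: [149.6, -0.0, 64.5]
ft_force: [-0.4, 0.8, -2.3]
finger_gap: 26.1
grip_force: 89.8
```

Emit:
{"op": "apply_moves", "data": {"rows": [[0, 0, 0, -0.1, 0, 0], [0, 0, 0, -0.1, 0, 0], [0, 0, 0, -0.055, 0, 0], [0, 0, 0, 0, 0, 0], [0, 0, 0, 0, 0, 0]]}}

```text
time: 16.18
tool_pos: [513.3, -244.4, 199.3]
tcp_rot: [135.1, -0.0, 64.5]
ft_force: [0.1, 0.5, -2.6]
finger_gap: 26.5
grip_force: 89.9
```

Run:
```python
from h import *
p,d=snap('scene','f1.png')
cv2.imwrite('pics/f2.png',cv2.resize(p[90:270,160:460,::-1],None,fx=2.6,fy=2.6,interpolation=2))
s=sense();print(s['time'],s['tool_pos'],s['tcp_rot'],s['ft_force'],s['finger_gap'],s['joint_pos'])
R=Ro.from_euler('xyz',s['tcp_rot'],degrees=True).as_matrix();print('z',R[:,2],'foot',s['tool_pos']+82.4*R[:,2])
snap('top')
for c in('scene','top'):
 for n in ('slim_foot','slim_center','tray','medium_center','stout_center'):
  for r in models.place_of(n,c): print(c,n,np.round(r['xyz'],1),round(r['confidence'],2))
```

```text
16.225 [ 513.64740126 -244.64026779  199.88594665] [1.35079007e+02 4.87056897e-03 6.45014739e+01] [ 0.25195532  0.71839852 -2.62189889] 26.341398918848952 [-34.90336247 -38.42648258 137.60250123  11.09834255  36.80771717
 -15.6184914 ]
z [ 0.63732541 -0.30403519 -0.70808115] foot [ 566.16301533 -269.69276759  141.54005961]
scene slim_foot [ 566.2 -268.   139.3] 0.66
scene slim_center [ 528.2 -251.4  183.6] 0.5
scene tray [ 567.8 -272.3   -2. ] 0.96
scene medium_center [499.2 267.4  71.6] 0.88
scene stout_center [518.7 201.7  73.9] 0.84
scene stout_center [617.  239.5  58.9] 0.72
top slim_foot [742.4   7.3  25.1] 0.33
top slim_center [ 567.4 -274.9  142.3] 0.67
top tray [ 564.3 -268.3    1. ] 0.77
top medium_center [504.2 273.7  75.9] 0.68
top stout_center [516.6 198.7  73.7] 0.53
top stout_center [613.8 235.4  59.8] 0.44
```

View pics/f2.png

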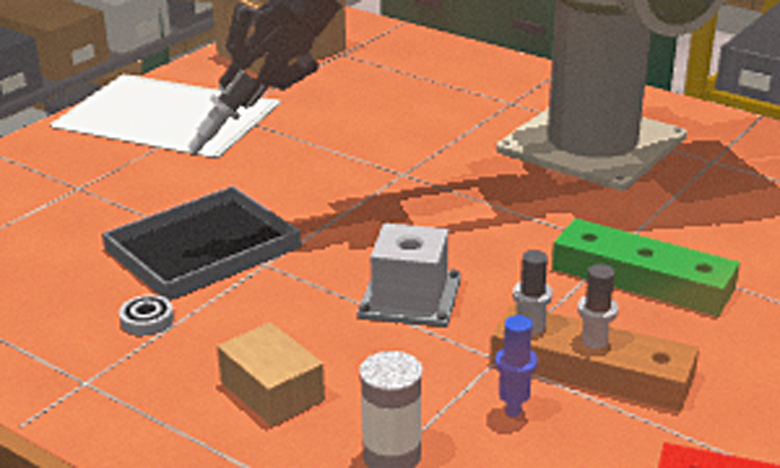

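The slim spindle is held at about 45°, head up, with its lower end over the tray's middle at z ≈ 140 mm. The medium (600,305) and stout (533,290) spindles still stand in the rack, and the can, carton and bearing are where they were. I let the arm settle and hand in.

Emit:
{"op": "apply_moves", "data": {"rows": [[0, 0, 0, 0, 0, 0], [0, 0, 0, 0, 0, 0], [0, 0, 0, 0, 0, 0], [0, 0, 0, 0, 0, 0], [0, 0, 0, 0, 0, 0]]}}

```text
time: 17.4
tool_pos: [513.5, -244.5, 199.8]
tcp_rot: [135.0, 0.0, 64.5]
ft_force: [0.2, -1.3, -4.5]
finger_gap: 26.1
grip_force: 89.9
```

```bash
python3 -c "
from h import *
s=sense();print(s['tool_pos'],s['qd'].round(2),s['grip_force']);print(job.hand_in())"
```

```text
[ 513.5101158  -244.50454066  199.79970581] [ 0.04  0.01 -0.02  0.08  0.01  0.03] 89.86594319343567
the job is handed in; nothing more can be done
None
```

I gauged the slim spindle until its collar rested on the block, drew it out, and handed the job in at about 17 s while holding it at about 45° over the tray's middle, lower end about 14 cm above the counter; the hand-in returned no verdict.

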